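# Test a coil spring at the marked height and set the limit ring to its load

## Robot

A 7-joint arm with a two-finger parallel gripper is mounted at the origin on the work surface. World frame = base frame: x ahead of the robot, y to its left, z up, the work surface at z = 0. Lengths are in m, angles in rad, forces in N, time in s.
With the tool pointing down it reaches from about 0.4 to 0.9 m from the base axis. Payload 5.6 kg.
Tool frame: the origin (TCP) lies midway between the tips of the shut fingers; the grasp point (between the pads) lies 19 mm behind it (pinch_z is the distance from the TCP to the grasp point, in m); z points along the fingers, y is the line along which they close (so a half turn about z gives the same grasp; the last joint's range is limited). The gripper opens to 92 mm and grips with 3 to 60 N. Pads are 20 mm wide; open, the fingers measure 128 mm over their backs; the gripper's body (75 mm by 189 mm) begins 69 mm behind the grasp point.
Start: joints at [1.059, 0.468, -0.012, 1.603, 0.006, 1.071, -0.056], TCP at [0.294, -0.58, 0.215] pointing down, gripper open.
Joint ranges: [-2.53, 2.53], [-0.31, 2.02], [-1.57, 1.55], [0.28, 2.44], [-1.29, 4.43], [0.15, 1.84], [-2.92, 2.92]. Speed limits (rad/s): [2.57, 2.57, 3.14, 3.14, 3.14, 3.14, 3.14].

## Interface

Orientations are given as [roll, pitch, yaw] about the fixed x, y, z axes, in that order (R = Rz(yaw) Ry(pitch) Rx(roll)).
In Python, from cell import reach, line_to, goto_joints, move_gripper, sleep, ik, get_obs, snapshot, PlanningError, close_job, pinch_z gives the robot as it stands. Calls block until the motion is done:
- reach(position, orientation): joint-space move of the TCP to a pose.
- line_to(position, rotation=None, v=0.15, force_limit=None): straight line of the TCP; rotation=None keeps the orientation; v is the mean speed in m/s. With force_limit (N) it stops when the force on the tool has changed by that much, and returns True; else False.
- goto_joints(angles): joint-space move.
- move_gripper(opening): finger opening in m; the grip force is fixed at half the most; returns when the fingers have stopped.
- sleep(seconds).
- ik(position, orientation): joint angles nearest the present ones, or None.
- get_obs(): the state.
- snapshot(name): name is "scene" or "top"; returns a dict with "img" (384x512x3 uint8, red, green, blue), "camera_matrix" (3x3 intrinsics, pixels), "dist_coeffs" ([k1, k2, p1, p2, k3] as OpenCV has them; the pictures are not rectified), "rvec" (rotation vector, rad) and "tvec" (3), from world to camera coordinates, as OpenCV has them. Camera axes: x right, y down, z forward; pixel columns grow to the right and rows downward; lengths in m; the calibration is good to about 2 mm. A picture is of the moment at which its call begins. There is no depth.
A pose or a line that the arm cannot do raises PlanningError and nothing moves.
- close_job(): hands the job in; it is judged then, once.
The state is a dict: "t": time; "joints": joint angles; "qd": joint speeds; "joint_torque": joint torques, N m; "position": TCP position; "tool_rot": TCP orientation; "force": force on the tool from outside, world axes, zero at the start; "ft_torque": the same for the moment, N m; "width": finger opening in m; "grasp_force": force on a finger pad.
Only numpy, scipy, OpenCV 4.12 (cv2) and the standard library are available. Lean on these libraries where they do the work, as an engineer would, in place of code of your own. Each camera call takes 0.05 s, during which the arm holds its last target. There are 200 camera calls.

## Task

Press slowly down on the black cap of the spring tester until the steel pointer of its platen stands level with the pointer of the rider on the ruler, not going past it, and hold it there for about two seconds; then let the press come all the way up again. Then turn only the outer ring of the gauge until its index stands at the load shown by the drag hand, which stays at the highest load. Do not turn the small trim knob in the middle of the ring, and leave the things standing around the tester where they are.

Things in the scene. Friction and masses are not known exactly. Their poses are not given: they have to be found in the camera images.
- tester: Dark steel base plate of the spring tester, fixed to the counter, 190 (x) by 460 (y, -220 to +240) by 20 mm; origin on the counter, z up. In its frame, in mm: press axis at y = +120 (coil spring 75 tall on a sprung load plate, steel platen 84 across on top); column (22 thick, top at 170 above the counter) at y = +195; ruler (26 wide, top at 155) at x = 62, y = 195; gauge, 176 across, face up, centre at x = 0, y = -120.
- cap_top (a point): Centre of the flat top of the black press cap (54 mm across, top about 197 mm above the counter at rest). Press here, slowly. The cap is cushioned: it sinks into the platen 1 mm per newton (30 mm at most), so the hand ends well below the mark's height difference; once the spring yields (about 5 N) the hand goes 1.4 mm per mm of platen. At the mark it takes 10 to 22 N; the spring's load is to be found by the test.
- platen_pointer (a point): Tip of the slim steel pointer on the far side of the platen (its +x side), about 125 mm above the counter at rest; moves up and down with the platen, 50 mm at most. The spring brings the platen back to rest when it is let go.
- mark_pointer (a point): Tip of the short pointer on the rider (10 x 34 x 10 mm) on the ruler, beside the platen pointer, 2 mm apart: the marked height, 14 to 43 mm below the platen pointer at rest. Level within 3 mm is good; more than 6 mm past it is a failure. The rider stays put and does not stop the platen.
- needle (a joint): Live needle of the gauge (slim, reaching 55 mm from the gauge centre): angle in rad, 0.1 rad per newton on the load plate. 0 points to the tester's +y; it grows clockwise seen from above. A tick each 2 N (0.2 rad). Its zero is off by up to 2 N, differently each time: leave it so, the reading counts as it stands.
- drag (a joint): Drag hand of the gauge (broader, with a round disc of 10 mm on its end): same zero, direction and scale as the needle; the needle pushes it up and it stays at the highest load. Starts somewhere from 0.3 to 0.5.
- outer (a joint): Outer ring (aluminium, 170 mm across, hole 126 mm, top 53 mm above the counter): angle of its index in rad, same zero, direction and scale as the hands; ring and drag hand agree when their values are equal (within 0.1). Stiff (0.08 N m), stays where left, range -0.6 to 3.4, starts between -0.3 and 0.3. Turn it by pushing or gripping a lug.
- index (a point): Index of the outer ring: small tooth pointing inward, this point 55 mm from the gauge centre. Carries a dark stripe on the ring.
- drag_tip (a point): Point at the end of the drag hand, 55 mm from the gauge centre.
- needle_tip (a point): Point at the end of the live needle, 55 mm from the gauge centre.
- lug_a (a point): Top centre of one of the two upright lugs on the outer ring: 20 mm along the radius, 10 mm thick, standing 32 mm above the ring, its top 85 mm above the counter, 74 mm from the gauge centre. This one lies 90 degrees clockwise (from above) of the index.
- lug_b (a point): Top centre of the other lug, opposite lug_a.
- trim_end (a point): End of the grip bar of the inner trim knob (black, 38 mm across, its top 79 mm above the counter, grip bar 36 x 9 mm), this point 18 mm from the gauge centre. The knob turns easily; it must not move by more than 4 mm here.
- flask: Red steel flask, 72 mm across, 200 mm tall, origin under its centre; to be left alone (as are the next three: 20 mm at most).
- carton: Cardboard carton 90 x 130 x 45 mm, origin under its centre.
- tin: Tin 90 mm across, 95 mm tall, origin under its centre.
- spare: Spare coil spring 40 mm thick, 100 mm long, lying on a card, origin under its centre.

How it is judged:
By the outcome, as a careful person would: the job done as asked, in the order asked, and still so for the second after the job is handed in, with the robot touching nothing.
It also fails if it takes over 61 s, if anything falls off the work surface, if the arm or the gripper's body presses on something with over 40 N, if the wrist force passes 120 N, or if a joint passes its speed limit or range.

## Working session

There is one attempt and no reset: what is moved stays moved. The work goes in short steps, each a Python script; the robot and the scene stay as the last script left them, time stands still between calls to the robot, and variables do not carry over. Pictures are saved under pics/ and viewed, at most 10 in all, crops included, and the job is handed in when it is done.

```bash
mkdir -p pics; ls
cat > h.py <<'E'
import numpy as np, cv2
from cell import *
def save(s,name,box=None,k=1):
    im=s["img"][:,:,::-1]
    if box: x0,y0,x1,y1=box; im=im[y0:y1,x0:x1]
    cv2.imwrite("pics/"+name,cv2.resize(im,None,fx=k,fy=k,interpolation=cv2.INTER_CUBIC))
def ray(s,uv):
    R=cv2.Rodrigues(np.array(s["rvec"],float))[0]; t=np.array(s["tvec"],float).reshape(3)
    n=cv2.undistortPoints(np.array([[uv]],float),np.array(s["camera_matrix"],float),np.array(s["dist_coeffs"],float)).reshape(2)
    return -R.T@t, R.T@np.array([n[0],n[1],1])
def onz(s,uv,z):
    c,d=ray(s,uv); return c+d*(z-c[2])/d[2]
def proj(s,P):
    return cv2.projectPoints(np.array(P,float).reshape(-1,3),np.array(s["rvec"],float),np.array(s["tvec"],float),np.array(s["camera_matrix"],float),np.array(s["dist_coeffs"],float))[0].reshape(-1,2)
E
python3 - <<'E'
from h import *
import pickle
a=snapshot("scene");b=snapshot("top")
pickle.dump((a,b),open("s0.pkl","wb"))
im=np.vstack([a["img"],b["img"]])
save(a,"a.png",None,1.5);save(b,"b.png",None,1.5)
for s in(a,b):print(ray(s,(256,192)))
o=get_obs();print(o["t"],o["position"],o["tool_rot"],o["force"],pinch_z)
E
```

```text
pics
(array([ 1.3583212 , -0.06814699,  0.70574444]), array([-0.79789487,  0.09020872, -0.59616706]))
(array([0.4630145 , 0.05480943, 1.11766838]), array([ 0.13444555,  0.00602563, -0.99096738]))
0.1 [ 0.29339106 -0.57946058  0.21372334] [-3.14004591e+00  1.16133991e-04  4.68717765e-01] [-0.24791228 -0.3632773   1.22178355] 0.0187
```

View pics/a.png

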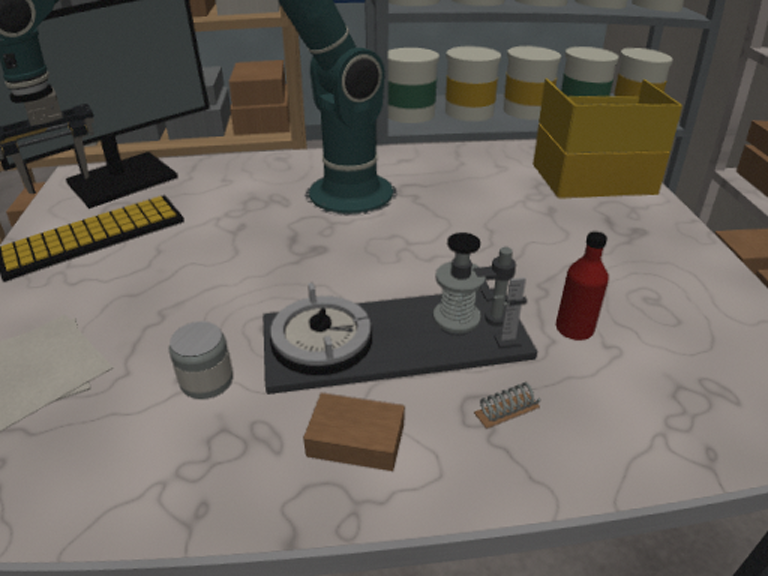

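View pics/b.png

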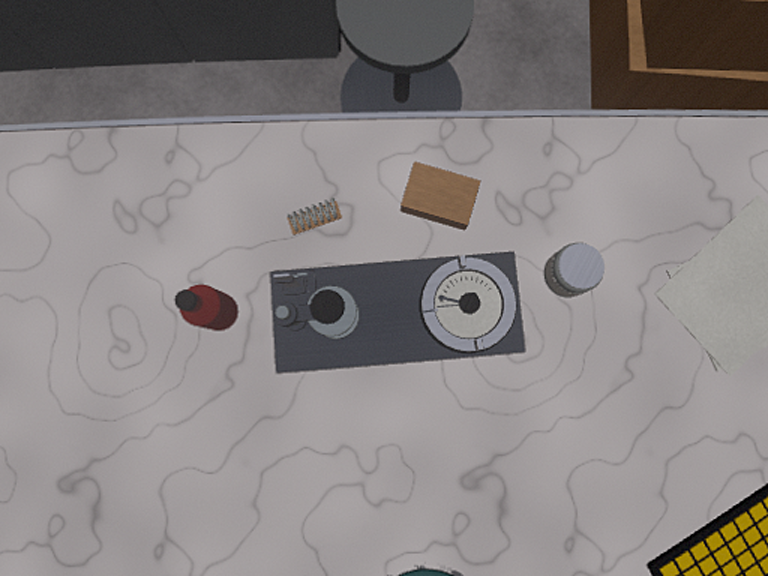

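Scene view: cap at about (464,242), gauge at about (320,332), ruler at about (512,310) (all at 1.5x). Top view: plate corners are about (270,272), (515,252), (525,352) and (277,373). I'll crop closer.

Run:
```python
from h import *
import pickle
a,b=pickle.load(open("s0.pkl","rb"))
C=[onz(b,(u/1.5,v/1.5),.02) for u,v in[(270,272),(515,252),(525,352),(277,373)]]
print(np.round(C,4))
# model in tester frame: corners
M=np.array([[95,240],[95,-220],[-95,-220],[-95,240]])/1000.
P=np.array(C)[:,:2]; mc,pc=M.mean(0),P.mean(0)
H=(M-mc).T@(P-pc); th=np.arctan2(H[0,1]-H[1,0],H[0,0]+H[1,1])
R=np.array([[np.cos(th),-np.sin(th)],[np.sin(th),np.cos(th)]]); t=pc-R@mc
print("th",th,"t",t,"res",P-(M@R.T+t))
for n,p in dict(press=[0,.12],gauge=[0,-.12]).items(): print(n,R@p+t)
print("cap top cam",onz(b,(326/1.5,307/1.5),.197),"scene",onz(a,(464/1.5,242/1.5),.197))
save(a,"c.png",(280,150,365,240),6.6); save(b,"d.png",(272,160,352,240),7.5)
```

```text
[[ 0.6462  0.2736  0.02  ]
 [ 0.6752 -0.1853  0.02  ]
 [ 0.4885 -0.1946  0.02  ]
 [ 0.4593  0.2594  0.02  ]]
th 0.06350929050815415 t [0.56794308 0.02831662] res [[-1.32989769e-03 -2.52586412e-04]
 [-1.53444532e-03 -5.56195340e-05]
 [ 1.42075740e-03  2.66198707e-03]
 [ 1.44358561e-03 -2.35378112e-03]]
press [0.56032709 0.14807469]
gauge [ 0.57555908 -0.09144146]
cap top cam [0.5599932  0.15074241 0.197     ] scene [0.56900427 0.14991554 0.197     ]
```

View pics/c.png

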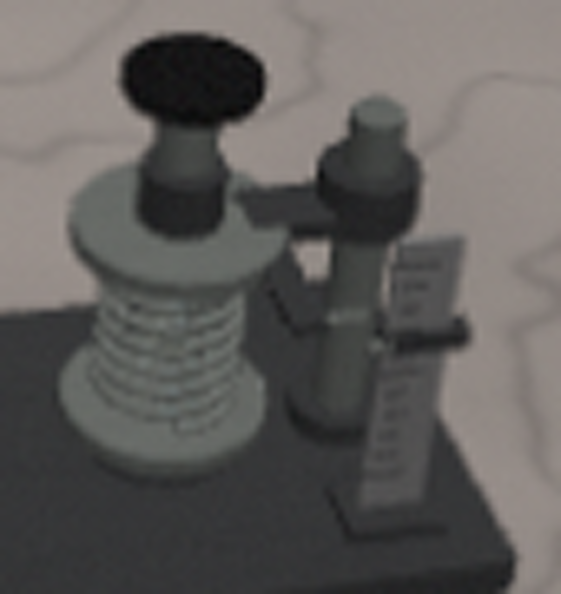

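View pics/d.png

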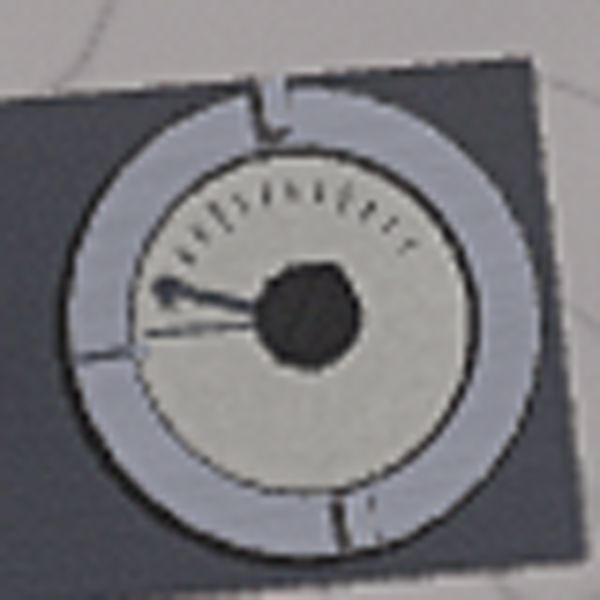

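Crop c: rider bar is at about (430,332) with its tip at about (378,340). The platen pointer isn't clear, so I'll project the model. Crop d: hub (308,315), drag disc (165,292), needle tip (150,335), index stripe (105,355), lugs at about (270,110) and (352,520).

```bash
cat >> h.py <<'E'
th=0.0635; TR=np.array([[np.cos(th),-np.sin(th),0],[np.sin(th),np.cos(th),0],[0,0,1]]); T0=np.array([.5679,.0283,0])
def W(p): return TR@(np.array(p,float)/1000)+T0
def tf(w): return TR.T@(np.array(w)-T0)*1000
E
python3 - <<'E'
from h import *
import pickle
a,b=pickle.load(open("s0.pkl","rb"))
def c(p): return np.round((proj(a,W(p))[0]-(280,150)+.5)*6.6).tolist()
def d(p): return np.round((proj(b,W(p))[0]-(272,160)+.5)*7.5).tolist()
print("captop",c([0,120,197]),"col top",c([0,195,170]),"ruler top L R",c([62,182,155]),c([62,208,155]),"base corners",c([95,240,20]),"ruler bot",c([62,195,20]))
for z in(125,111,97,82):print(z,[c([x,y,z]) for x,y in((62,170),(62,176),(70,176))])
print("platen edges z125",c([42,120,125]),c([0,162,125]),c([0,78,125]))
print("gauge",[d([0,-120,z]) for z in(50,79)],d([0,-35,53]),d([85,-120,53]),d([-85,-120,53]),d([0,-205,53]))
E
```

```text
captop [187.0, 66.0] col top [372.0, 109.0] ruler top L R [390.0, 239.0] [457.0, 232.0] base corners [515.0, 556.0] ruler bot [378.0, 514.0]
125 [[349.0, 309.0], [364.0, 307.0], [371.0, 320.0]]
111 [[344.0, 339.0], [360.0, 337.0], [367.0, 350.0]]
97 [[340.0, 368.0], [355.0, 366.0], [362.0, 380.0]]
82 [[336.0, 399.0], [351.0, 398.0], [357.0, 411.0]]
platen edges z125 [203.0, 291.0] [277.0, 215.0] [66.0, 237.0]
gauge [[310.0, 325.0], [321.0, 316.0]] [75.0, 343.0] [288.0, 91.0] [336.0, 561.0] [546.0, 304.0]
```

The platen pointer sits at about (350,313) in crop c, as predicted, so the drop to the mark is about 14 mm or more. The poses need a shift of about +1.5/+2.4 mm. I'll move above the cap and zoom in on the pointers.

```bash
sed -i 's/T0=np.array(.*)/T0=np.array([.5694,.0307,0])/' h.py
python3 - <<'E'
from h import *
o=get_obs(); move_gripper(0.0)
p=W([0,120,260]); print(p)
reach(p,[np.pi,0,th]); line_to(W([0,120,212]),v=.1); sleep(.3)
o=get_obs(); print(o["t"],o["joints"],o["position"],o["force"],o["width"])
s=snapshot("scene"); save(s,"e.png",(315,170,360,210),17); 
import pickle; pickle.dump(s,open("s1.pkl","wb"))
E
```

```text
[0.56178512 0.15045815 0.26      ]
5.1333 [ 0.15648583  0.43490414 -0.61602307  1.74610666  0.28479339  1.05001011
 -2.06600181] [0.56205831 0.15054239 0.21252882] [ 0.34654753 -0.38657711  0.47750108] 0.00030288231011080485
```

View pics/e.png

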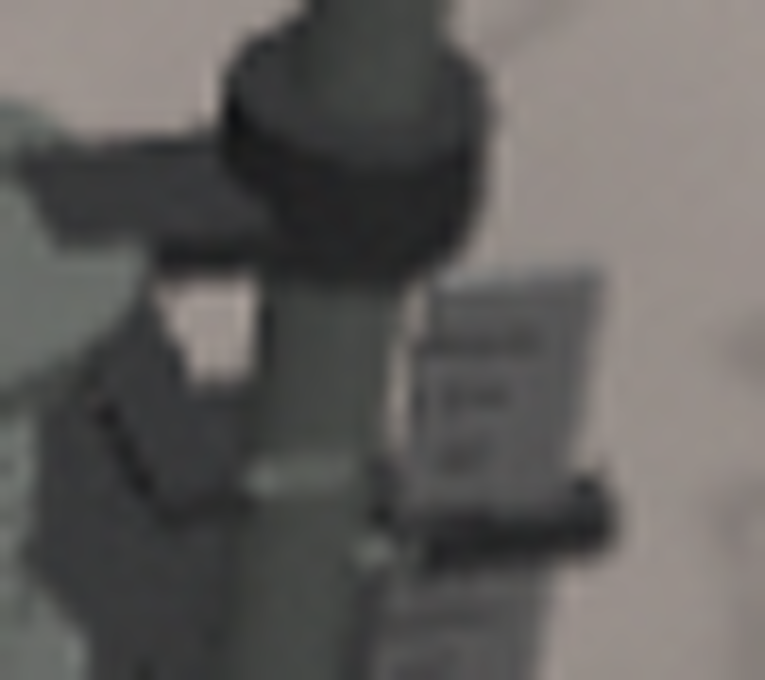

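Crop e: the platen pointer is the light bar from (245,480) to its tip at (358,468). The rider tip is at about (356,553).

```bash
cat >> h.py <<'E'
def onx(s,uv,x=62):   # intersect the pixel ray with tester plane x, gives (y,z) mm
    c,d=ray(s,uv); n=TR[:,0]; return tf(c+d*(((W([x,0,0])-c)@n)/(d@n)))[1:]
E
python3 - <<'E'
from h import *
import pickle
s=pickle.load(open("s1.pkl","rb"))
f=lambda u,v:(315+u/17-.5,170+v/17-.5)
print(onx(s,f(358,468)),onx(s,f(356,553)),onx(s,f(245,480)))
o=get_obs(); z0=o["position"][2]
# contact
p=W([0,120,180]); r=line_to(p,v=.02,force_limit=2.0); o=get_obs(); print(r,o["t"],o["position"],o["force"])
sleep(.3); o=get_obs(); print(o["t"],o["position"],o["force"])
E
```

```text
[175.64171343 122.84579619] [177.33881232 107.18156707] [158.60338937 122.96847671]
True 6.1417 [0.56173285 0.15045065 0.19316447] [0.7324482  0.4969312  2.55104435]
6.4417 [0.5616879  0.1503942  0.19338917] [0.33485893 1.17081856 1.5271352 ]
```

Run:
```python
from h import *
import pickle
for z in (185,177,172):
    line_to(W([0,120,z]),v=.012); sleep(.3); o=get_obs(); print(o["t"],o["position"],o["force"])
s=snapshot("scene"); save(s,"f.png",(315,170,360,210),17); pickle.dump(s,open("s2.pkl","wb"))
```

```text
7.5667 [0.56177015 0.15042403 0.18525527] [-1.00897548 -0.27375292  6.70454327]
8.6833 [0.56177817 0.15045436 0.177601  ] [-0.39858432  0.3062286   7.83078236]
9.55 [0.56183724 0.15044572 0.17282279] [-1.37598694 -1.01031661  9.69725585]
```

View pics/f.png

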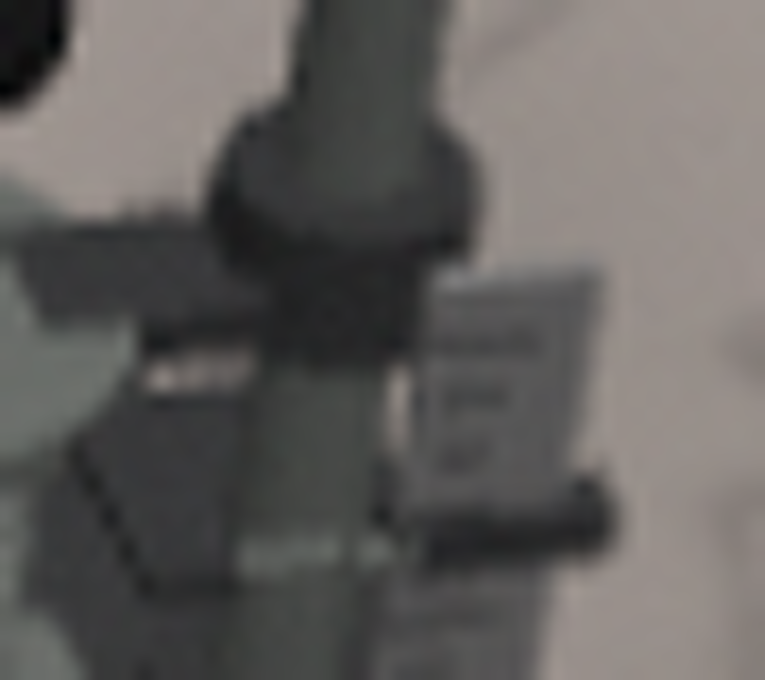

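Crop f: the platen pointer tip is now at about (348,548) and the rider tip at about (358,552), so about 1 mm remains. I'll go slightly lower, hold, then rise.

Run:
```python
from h import *
import pickle
line_to(W([0,120,171]),v=.01); s=snapshot("scene"); sleep(2.1); o=get_obs(); print(o["t"],o["position"],o["force"])
line_to(W([0,120,215]),v=.03); line_to(W([0,120,260]),v=.15)
reach(W([-60,-60,300]),[np.pi,0,th]); sleep(.2)
im=np.hstack([cv2.resize(s["img"][180:210,320:350],(300,300),interpolation=cv2.INTER_CUBIC)])
t=snapshot("scene"); b=snapshot("top"); pickle.dump((s,t,b),open("s3.pkl","wb"))
g=cv2.resize(b["img"][155:240,262:347],(600,600),interpolation=cv2.INTER_CUBIC)
l=cv2.resize(t["img"][200:250,175:255],(480,300),interpolation=cv2.INTER_CUBIC)[:,:200]
im2=cv2.resize(t["img"][150:210,300:360],(300,300))
cv2.imwrite("pics/g.png",g[:,:,::-1]); cv2.imwrite("pics/h.png",np.hstack([im,im2])[:,:,::-1]); o=get_obs();print(o["t"],o["position"])
```

```text
12.0 [0.56186686 0.15042823 0.17188391] [-1.80214957 -0.1978352  10.31587653]
15.1667 [ 0.51348744 -0.03168612  0.29966554]
```

View pics/g.png

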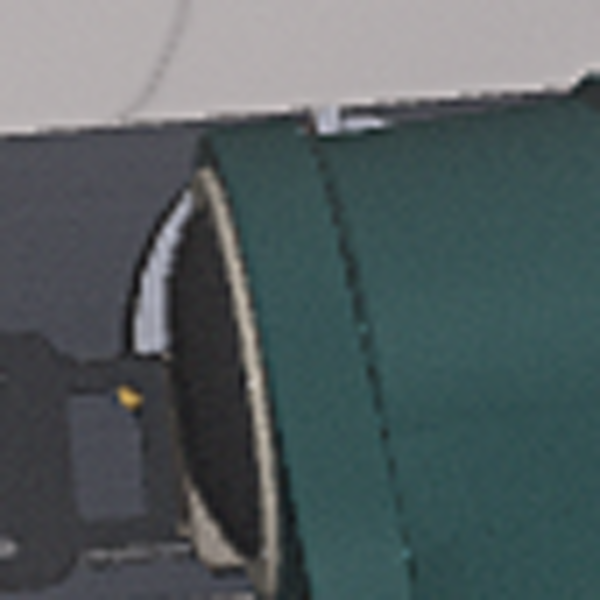

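The arm hides the gauge. I'll withdraw to the start side and look again.

Run:
```python
from h import *
import pickle
goto_joints([.9,.468,-.012,1.603,.006,1.071,-.056]); sleep(.1)
b=snapshot("top"); pickle.dump(b,open("s4.pkl","wb"))
save(b,"i.png",(272,160,352,240),7.5); print(get_obs()["t"])
im=np.hstack([pickle.load(open("s3.pkl","rb"))[0]["img"][170:210,315:360],pickle.load(open("s3.pkl","rb"))[1]["img"][170:210,315:360]])
cv2.imwrite("pics/j.png",cv2.resize(im,None,fx=8,fy=8,interpolation=cv2.INTER_CUBIC)[:,:,::-1])
```

```text
17.1917
```

View pics/i.png

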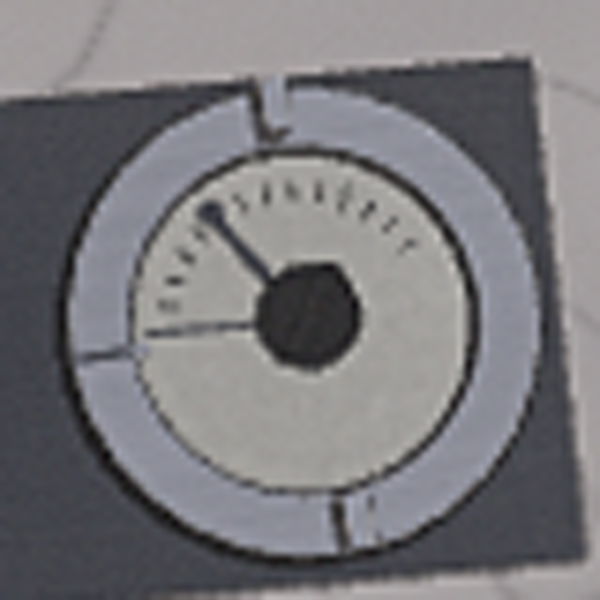

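View pics/j.png

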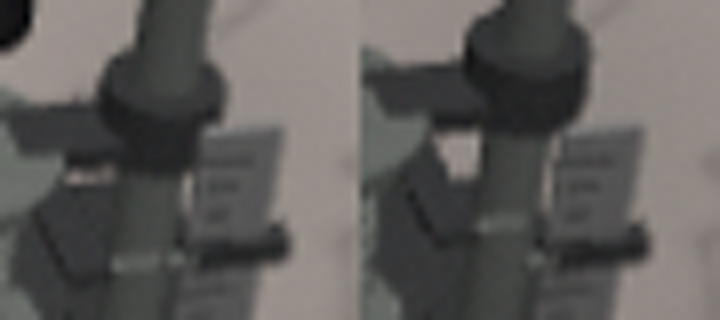

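The hold was level (pointer at v≈260, rider at v≈259 in the left half), and the platen is back up. Crop i: drag disc (208,211), tooth (140,348), gauge centre (303,321). The ring therefore has to turn by about 1.03 rad.

```bash
cat >> h.py <<'E'
def ang(b,uv,cuv,z=.05,f=lambda u,v:(272+u/7.5-.5,160+v/7.5-.5)):
    q=onz(b,f(*uv),z)-onz(b,f(*cuv),z); q=TR.T@q; return np.arctan2(q[0],q[1])
E
python3 - <<'E'
from h import *
import pickle
b=pickle.load(open("s4.pkl","rb")); f=lambda u,v:(272+u/7.5-.5,160+v/7.5-.5)
C=onz(b,f(303,321),.053); c=(303,321)
D,I,N=[ang(b,p,c) for p in((208,211),(140,348),(150,335))]; print(C,tf(C),D,I,N, ang(b,(105,354.5),c))
def pose(phi,z): # lug_b at index-90deg(cw positive)
    a=phi-np.pi/2; r=TR@np.array([np.sin(a),np.cos(a),0])*.074
    return [C[0]+r[0],C[1]+r[1],z]
for off in(0,np.pi):
  for phi in(I,I+.5,D+.1):
    for z in(.13,.062): print(off,phi,pose(phi,z),ik(pose(phi,z),[np.pi,0,th-phi+off]))
print(get_obs()["joints"])
E
```

```text
[ 0.57656899 -0.08842968  0.053     ] [  -0.40510583 -119.34450228   53.        ] 0.9541690164374862 -0.08068861843406974 -0.007836127547864747 -0.08418222421282408
0 -0.08068861843406974 [np.float64(0.5033369060008761), np.float64(-0.09906270076431091), 0.13] [ 0.22808023  0.35652864 -0.11846571  2.00201191  0.05832372  0.78619738
 -1.35083804]
0 -0.08068861843406974 [np.float64(0.5033369060008761), np.float64(-0.09906270076431091), 0.062] [ 0.20310468  0.46497013 -0.09015956  2.04050883  0.06776058  0.63884228
 -1.35856155]
0 0.4193113815659303 [np.float64(0.507204047347584), np.float64(-0.06265169967973179), 0.13] [ 0.09431914  0.34942376 -0.04408467  2.01056039  0.02141109  0.78203567
 -1.88890426]
0 0.4193113815659303 [np.float64(0.507204047347584), np.float64(-0.06265169967973179), 0.062] [ 5.63820524e-02  4.58580466e-01  1.24035043e-03  2.05006498e+00
 -9.28234325e-04  6.32947722e-01 -1.86836503e+00]
0 1.0541690164374862 [np.float64(0.5360073432995784), np.float64(-0.026536603948852114), 0.13] [-0.0634578   0.38456792  0.06180335  1.95686117 -0.03227251  0.80108798
 -2.5451603
[... 761 characters left out ...]
58538
  0.99687741]
3.141592653589793 0.4193113815659303 [np.float64(0.507204047347584), np.float64(-0.06265169967973179), 0.062] [ 0.49103893  0.52916031 -0.53465948  2.02172005  0.41258949  0.69643179
  0.90950064]
3.141592653589793 1.0541690164374862 [np.float64(0.5360073432995784), np.float64(-0.026536603948852114), 0.13] [ 0.4373956   0.45704983 -0.56064911  1.92391723  0.31805509  0.84862645
  0.29015631]
3.141592653589793 1.0541690164374862 [np.float64(0.5360073432995784), np.float64(-0.026536603948852114), 0.062] [ 0.40304525  0.56133982 -0.52413416  1.96172613  0.4135384   0.72475048
  0.21063914]
[ 0.89909475  0.4675618  -0.01294382  1.60304789  0.00594041  1.07101399
 -0.056205  ]
```

```bash
cat >> h.py <<'E'
C=np.array([.5766,-.0884,0])
def pose(phi,z):
    a=phi-np.pi/2; r=TR@np.array([np.sin(a),np.cos(a),0])*.074
    return [C[0]+r[0],C[1]+r[1],z]
def rot(phi): return [np.pi,0,th-phi]
E
python3 - <<'E'
from h import *
import pickle
I=-.083; D=.954; home=[.9,.468,-.012,1.603,.006,1.071,-.056]
reach(pose(I,.2),rot(I)); move_gripper(.04)
print(line_to(pose(I,.062),v=.08,force_limit=6)); move_gripper(.014)
o=get_obs(); print(o["t"],o["position"],o["width"],o["force"])
for phi in np.linspace(I,D+.02,9)[1:]:
    line_to(pose(phi,.062),rot(phi),v=.05)
o=get_obs(); print(o["t"],o["position"],o["width"],o["force"])
move_gripper(.04); line_to(pose(D,.2),v=.15); reach(pose(I,.2),rot(I)); goto_joints(home); sleep(.1)
b=snapshot("top"); pickle.dump(b,open("s5.pkl","wb")); save(b,"k.png",(272,160,352,240),7.5); print(get_obs()["t"])
E
```

```text
False
21.9833 [ 0.50341493 -0.09930232  0.06201995] 0.014119204379058828 [-0.09166699  0.45089517 -0.07980129]
24.7167 [ 0.53105404 -0.03014329  0.06196549] 0.014318884220500021 [-0.2086292   0.32780927  1.04565735]
29.1833
```

View pics/k.png

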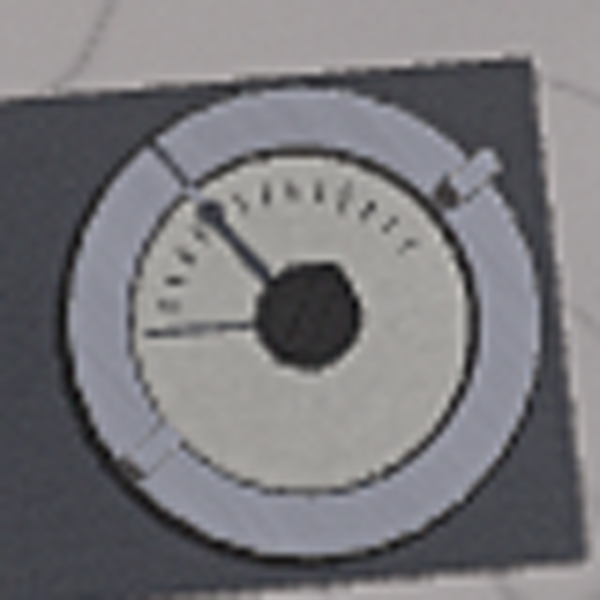

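Crop k: the index stripe runs from (153,145) to (188,188), in line with the drag disc at (209,211) within about 0.01 rad. The knob and needle look unchanged. I'll hand in.

```bash
python3 -c "
from cell import *
print(close_job())"
```

```text
the job is handed in; nothing more can be done
None
```

The job is handed in at about 29 s: the platen was held level with the mark for about 2 s (by the camera) and released, then the outer ring was turned until its index lined up with the drag hand to about 0.01 rad, and the trim knob looks unmoved.

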